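Seat an engineer's square in the corner of a pump bracket and hold it

TASK

Pick up the engineer's square, without disturbing the other tools and parts on the bench, and stand it on the slotted bed, square-on to the pump bracket's upright face. Press it gently into the corner, without ramming it, until its sole sits flat on the bed and the blade's outer edge touches the bracket's face all the way up. Hold it there pressed against both for a couple of seconds and finish still holding it, so that the fitter can look for light behind the blade and nip up the bolts.

Things in the scene. Friction and masses are not known exactly. Their poses are not given: they have to be found in the camera images.
- square_grip (a point): Where to hold the engineer's square: inside its stock, a dark steel bar 110 long (y), 18 wide (x), 24 high (z); 12 above the flat sole, mid-width, 80 from the blade's outer edge, 30 from the stock's free end. It starts standing on the bench on its sole, blade upright. x across the stock, y along it towards the blade, z up. At the start y is within 0.55 rad of world y.
- square_heel (a point): Outer right-angled corner of the square: bottom of the stock, at the blade's outer edge, mid-width (80 along +y and 12 below square_grip). Same axes.
- square_toe (a point): Bottom of the stock's free end, mid-width (30 along -y and 12 below square_grip). Same axes.
- square_tip (a point): Top of the blade's outer edge, 110 above square_heel. Same axes.
- square: The whole square, a loose steel L of 0.35 to 0.6 kg; origin at the centre of the sole (25 along +y, 12 below square_grip), same axes. The bright blade, 20 wide (y) and 5 thick (x), rises from the stock's +y end to 110 above the sole; its outer edge is flush with the stock's end face. Its centre of mass lies about 35 from square_grip towards the blade.
- corner (a point): Middle of the inside corner between the bed's flat top (plane z = 0) and the bracket's upright ground face (plane y = 0, looking to -y). x runs along the corner, within 0.3 rad of world x; z up. The face is 170 wide (x -85 to 85), 130 high, with a 50 bore at x = 0, 75 up. Free bed in front: to y = -140 at least. Both are rigid, fixed and at right angles. x = 0 is the bed's centre line.
- bracket: Black cast pump bracket with a bright ground front plate 20 thick, foot, two ribs and slot bolts behind it; stands fixed on the bed. Origin and axes as point corner.
- bed: Ground steel bed, 180 (x) x 260 (y) x 30 high, fixed on the bench; origin at the centre of its underside. Two slots 14 wide and 14 deep run along y at x = -45 and x = 45, leaving flat lands from x = -38 to 38 and from 52 to 90 on either side.
- vblock: Bystander: loose steel vee block 60 x 44 x 42; origin at the centre of its underside.
- coupling: Bystander: loose steel coupling, flange 72 diameter 14 thick, hub 40 diameter, 40 high in all; origin under its centre.
- spanner_a: Bystander: spanner 190 long lying on the bench; origin at its middle underside.
- spanner_b: Bystander: spanner 160 long lying on the bench; origin at its middle underside.
- injector: Bystander: steel and brass injector, about 140 long, 47 high, lying on the bench; origin at its underside.
- oil: Bystander: yellow bottle 64 diameter, 170 high; origin under its centre.
Not all that is in view belongs to the job. Of the things that look like the square, take the one that is nearest to the robot's base at the start.

How it is judged (in metres and radians):
On the way, in this order (a step that is already met when the one before it is completed fails the run):
1. the square is lifted off the bench in the gripper (height (world z) of each of square_toe, square_heel above 0.022 m and contact force between the fingers and square above 3 N), for 0.2 s.
2. the square is pressed home in the corner, flat on the bed and against the face, and held there for a second and a half (z of square_heel in the frame of corner between -0.002 and 0.002 m and z of square_toe in the frame of corner between -0.002 and 0.002 m and y of square_heel in the frame of corner between -0.002 and 0.002 m and y of square_tip in the frame of corner between -0.002 and 0.002 m and x of square_heel in the frame of corner between -0.078 and 0.078 m and angle between the x axis of square_grip and the x axis of corner, either way round below 0.05 rad and contact force between square and bracket above 2 N and contact force between square and bed above 1 N and contact force between the fingers and square above 3 N), for 1.5 s.
At the end, for the whole second after the job is handed in: Square held (over 3 N) and still; both sole ends within 2 mm of the bed; foot and top of the blade edge within 2 mm of the face, within its width; turned at most 0.05 rad from square-on; pressing over 2 N on the face and over 1 N on the bed (all of step 2 and linear speed of square below 0.01 m/s); the arm keeps its last pose, push and grip.
It fails at once if a bystander on the bench is shifted by more than 20 mm (distance of any of vblock, coupling, spanner_a, spanner_b, injector, oil from where it was at the start of the episode above 0.02 m).
It fails at once if the square is rammed against the bracket's face or the bed with more than 60 N (contact force between square and bracket above 60 N or contact force between square and bed above 60 N).
It also fails if it takes over 54 s, if anything falls off the work surface, if the arm or the gripper's body presses on something with over 40 N, if the wrist force passes 120 N, or if a joint passes its speed limit or range.

ROBOT

A 6-joint arm with a two-finger parallel gripper is mounted at the origin on the work surface. World frame = base frame: x ahead of the robot, y to its left, z up, the work surface at z = 0. Lengths are in mm, angles in rad, forces in N, time in s.
With the tool pointing down it reaches from about 275 to 825 mm from the base axis. Payload 4.9 kg.
Tool frame: the origin (TCP) lies at the very end of the fingers, on their centre line; the grasp point (between the pads) lies 19 mm behind it; y points along the fingers, z is the direction in which the jaws open and shut, and the axes are right-handed (so a half turn about y gives the same grasp; the last joint's range is limited). The gripper opens to 85 mm and grips with 20 to 120 N. Pads are 22 mm wide; open, the fingers measure 114 mm over their backs; the gripper's body (76 mm by 85 mm) begins 54 mm behind the grasp point. The pads swing forward as they close: fully open they stand 13 mm farther back than shut.
Start: joints at [1.202, 0.326, -0.193, 1.052, 0, 1.437], TCP at [127.95, 534.928, 231.281] pointing down, gripper open.
Joint ranges: [-2.65, 2.65], [-0.97, 1.79], [-1.3, 1.35], [-1.93, 2.1], [-1.47, 1.37], [-3.14, 3.14]. Speed limits (rad/s): [2.57, 2.57, 3.14, 3.14, 3.14, 3.14].

INTERFACE

Orientations are given as a unit quaternion [w, x, y, z].
In Python, from bench import robot, viewer gives the robot as it stands. Calls block until the motion is done:
- robot.move_ptp(position, orientation): joint-space move of the TCP to a pose.
- robot.line_to(position, frame=None, rate=150): straight line of the TCP; frame=None keeps the orientation; rate is the mean speed in mm/s.
- robot.move_j(angles): joint-space move.
- robot.gripper_to(opening): opening from 0.0 (shut) to 1.0 (fully open); the grip force is fixed at half the most; returns when the fingers have stopped.
- robot.pause(seconds).
- robot.solve_ik(position, orientation): joint angles nearest the present ones, or None.
- robot.observe(): the state.
- viewer.grab_frame(name): name is "side" or "top" or "wrist"; returns a dict with "color" (400x640x3 uint8, blue, green, red), "mtx" (3x3 intrinsics, pixels), "k1" (the pictures are not rectified: a ray, as slopes to the right and down, at radius r is drawn at 1 + k1 r^2 times it, then the intrinsics apply), "R" (3x3) and "t" (3): a world point X has camera coordinates R X + t; the wrist camera has in their place "mount" (4x4, takes a point from camera to tool coordinates, whose origin is the TCP and whose axes are the tool frame's). Camera axes: x right, y down, z forward; pixel columns grow to the right and rows downward; lengths in mm; the calibration is good to about 2 mm. A picture is of the moment at which its call begins: read the wrist's pose just before it. There is no depth.
A pose or a line that the arm cannot do raises robot.Unreachable and nothing moves.
- robot.job_done(): hands the job in, once; it reports no verdict.
The state is a dict: "time_s": time; "qpos": joint angles; "qd": joint speeds; "effort": joint torques, N m; "tool_pos": TCP position; "ee_rot": TCP orientation; "ft_force": force on the tool from outside, world axes, zero at the start; "wrist_torque": the same for the moment, N m; "opening": opening from 0.0 (shut) to 1.0 (fully open).
Only numpy, scipy, OpenCV 4.12 (cv2) and the standard library are available. Lean on these libraries where they do the work, as an engineer would, in place of code of your own. Each camera call takes 0.05 s, during which the arm holds its last target. There are 200 camera calls.

## Working session

There is one attempt and no reset: what is moved stays moved. The work goes in short steps, each a Python script; the robot and the scene stay as the last script left them, time stands still between calls to the robot, and variables do not carry over. Pictures are saved under pics/ and viewed, about 8 in all and at most 12, crops included, and the job is handed in when it is done.

```bash
ls; mkdir -p pics; cat > h.py <<'E'
import numpy as np, cv2
from scipy.spatial.transform import Rotation as Rot
from bench import robot, viewer
def q2R(q): return Rot.from_quat([q[1],q[2],q[3],q[0]]).as_matrix()
def R2q(M):
    q=Rot.from_matrix(M).as_quat(); return [q[3],q[0],q[1],q[2]]
def cam(name, save):
    s=robot.observe(); f=viewer.grab_frame(name)
    if 'mount' in f:
        T=np.eye(4); T[:3,:3]=q2R(s['ee_rot']); T[:3,3]=s['tool_pos']
        W=T@np.array(f['mount']); R=W[:3,:3].T; t=-R@W[:3,3]
    else: R,t=np.array(f['R']),np.array(f['t'])
    np.savez('pics/'+save+'.npz',R=R,t=t,mtx=f['mtx'],k1=f['k1'])
    cv2.imwrite('pics/'+save+'.png',f['color']); return f['color']
def proj(save,X):
    d=np.load('pics/'+save+'.npz'); c=np.atleast_2d(X)@d['R'].T+d['t']; u=c[:,:2]/c[:,2:]
    u=u*(1+float(d['k1'])*(u**2).sum(1,keepdims=True)); K=d['mtx']
    return u@K[:2,:2].T+K[:2,2]
def pix(save,uv,z):
    "pixel -> world point at height z"
    d=np.load('pics/'+save+'.npz'); out=[]
    p=cv2.undistortPoints(np.array(uv,float).reshape(-1,1,2),d['mtx'],np.array([float(d['k1']),0,0,0])).reshape(-1,2)
    C=-d['R'].T@d['t']
    for a in p:
        r=d['R'].T@np.array([a[0],a[1],1]); out.append(C+r*(z-C[2])/r[2])
    return np.array(out)
E
python3 - <<'E'
from h import *
a=cam('top','top0');b=cam('side','side0');cam('wrist','w0')
for n in('top0','side0','w0'):
    d=np.load(f'pics/{n}.npz');print(n,(-d['R'].T@d['t']).round(),d['k1'],d['mtx'][0,0])
s=robot.observe();print(s);print(q2R(s['ee_rot']).round(3))
E
```

```text
pics
top0 [ 432.  -78. 1190.] 0.023941008980163048 401.41641345888087
side0 [  41. -789. 1078.] -0.1171707957657657 455.80525262948487
w0 [ 64. 550. 373.] 0.007049837010148697 360.7709214747116
{'time_s': 0.15, 'qpos': array([ 1.20179287e+00,  3.26805244e-01, -1.93331639e-01,  1.05199837e+00,
       -1.93769403e-05,  1.43657697e+00]), 'qd': array([-0.00021368, -0.00254924,  0.00353097,  0.00090277,  0.00263149,
       -0.0010235 ]), 'effort': array([ 2.32345701e-03, -4.43704391e+01,  2.62664956e+01,  1.04180351e-02,
       -9.45180744e-06, -2.59456456e-06]), 'tool_pos': array([127.79595065, 534.50284045, 230.67305762]), 'ee_rot': array([-0.70177975,  0.70270012, -0.08292939,  0.08270695]), 'ft_force': array([ 0.72727207,  0.10834544, -0.84837333]), 'wrist_torque': array([-0.04698419,  0.0411376 ,  0.02436558]), 'opening': 0.9995461917334726}
[[ 0.973 -0.     0.233]
 [-0.233 -0.001  0.973]
 [-0.    -1.    -0.001]]
```

View pics/top0.png

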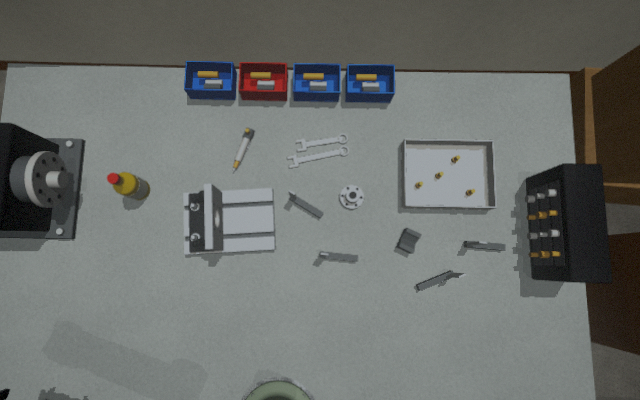

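View pics/side0.png

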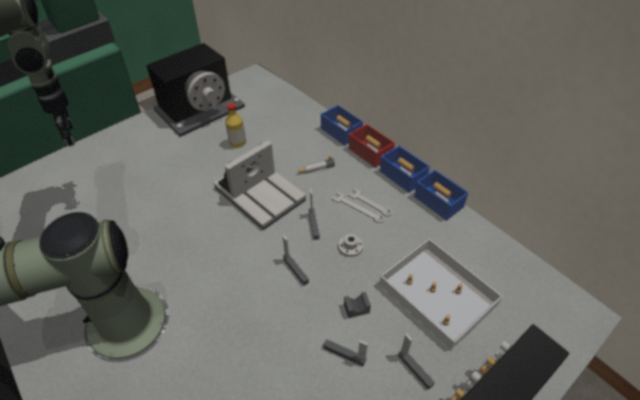

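```bash
python3 - <<'E'
from h import *
p=pix('top0',[(305,205),(338,257),(438,281),(485,245),(218,222)],12);print(p.round(),np.hypot(p[:,0],p[:,1]).round())
a=cv2.imread('pics/top0.png');b=cv2.imread('pics/side0.png')
c1=cv2.resize(a[235:305,290:480],None,fx=4,fy=4,interpolation=2);c2=cv2.resize(a[180:262,175:325],None,fx=4,fy=4,interpolation=2)
w=760
o=np.zeros((600,760,3),np.uint8);o[:270]=c1[:270];o[272:600,:600]=c2[:328]
cv2.imwrite('pics/c1.png',o)
E
```

```text
[[ 603.  -61.   12.]
 [ 452. -160.   12.]
 [ 390. -448.   12.]
 [ 495. -586.   12.]
 [ 547.  194.   12.]] [606. 479. 593. 767. 580.]
```

View pics/c1.png

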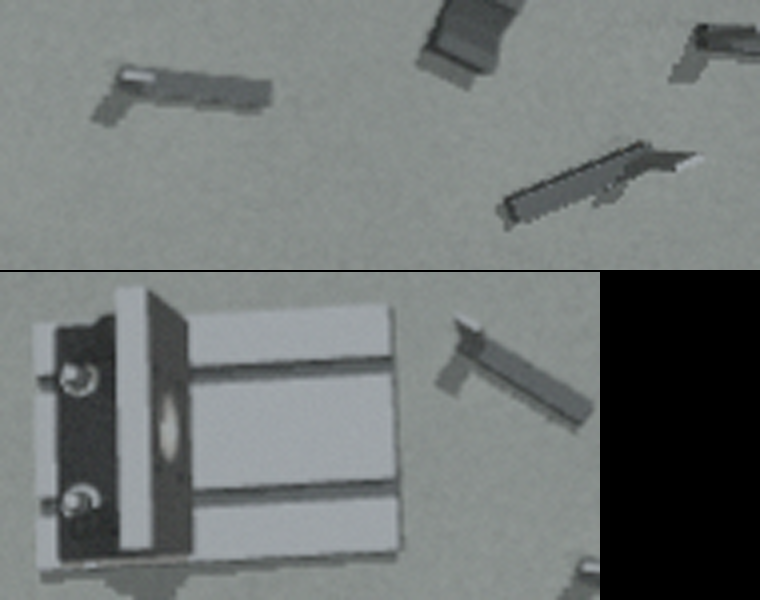

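Four square-like things, by top pixel and distance from the base:
- (338,257): 479 mm
- (438,281): 593 mm
- (305,205): 606 mm
- (485,245): 767 mm

The crop shows (338,257) standing with its blade upright at the left (+y) end, so I choose that one. The bracket face is near (218,222) and looks right (-y). Next I move the wrist camera over it.

```bash
cat >> h.py <<'E'
def ori(yaw,tiltless=True):
    "tool x = square y (yaw = rotation of square from world), tool y down, tool z = -square x"
    c,s=np.cos(yaw),np.sin(yaw)
    return R2q(np.array([[-s,0,-c],[c,0,-s],[0,-1,0]]))
E
python3 - <<'E'
from h import *
f=pix('top0',[(357.5,258.5),(325,256)],24);print(f.round(1))
d=f[1]-f[0];yaw=np.arctan2(-d[0],d[1]);print('yaw',yaw)
for p in ([f[0][0],f[0][1]+20,200],[545,90,200],[545,90,35]):
    print(robot.solve_ik(p,ori(yaw)))
robot.move_ptp([f[0][0],f[0][1]+20,200],ori(yaw))
a=cam('wrist','w1');cv2.imwrite('pics/w1v.png',cv2.resize(a,(800,500)))
print(robot.observe()['tool_pos'],robot.observe()['time_s'])
E
```

```text
[[ 448.5 -215.5   24. ]
 [ 453.7 -122.1   24. ]]
yaw -0.055736616064891165
[-0.56213065  0.23963026 -0.39681552  0.93435056  0.         -2.07719037]
[ 0.03002184  0.35316241 -0.23670611  0.98092781  0.         -1.48503787]
[ 0.03002184  0.53810251 -0.42693758  0.60575624  0.         -1.48503787]
[ 448.67340195 -195.09303543  200.04150567] 3.15
```

View pics/w1v.png

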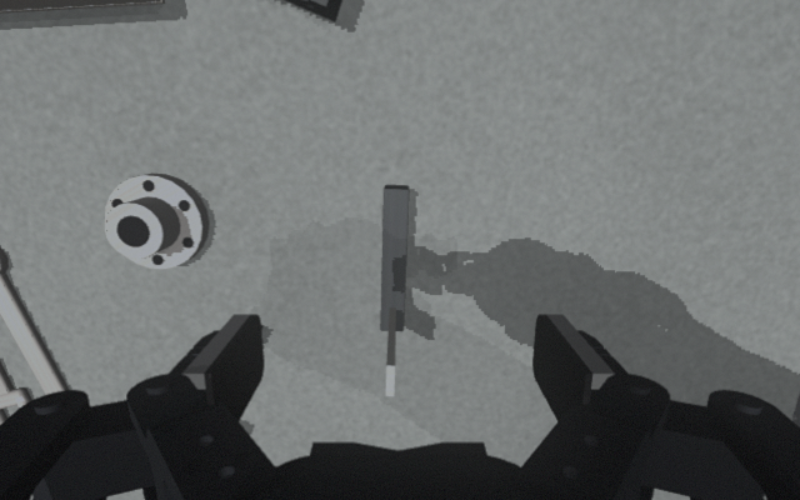

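The close view shows the square alone between the open fingers. The stock's top face runs from (396,189) at the free end to (393,330) at the blade end, and the blade top is at (390,365–397). The coupling is well clear at (155,222).

```bash
python3 - <<'E'
from h import *
P=np.array([(384.5,189),(408.5,189),(381,330),(404.5,330)])*.8
w=pix('w1',P,24);b=pix('w1',np.array([(390,365.5),(390,396.5)])*.8,110)
print(w.round(1),b.round(1))
fe=(w[0]+w[1])/2;be=(w[2]+w[3])/2;d=be-fe;print(np.linalg.norm(d),np.linalg.norm(w[0]-w[1]))
yaw=np.arctan2(-d[0],d[1]);d/=np.linalg.norm(d)
print('yaw',yaw,'blade-based',np.arctan2(-(b[1]-fe)[0],(b[1]-fe)[1]))
mid=(fe+be)/2; g=mid-d*25;print('grip',g)
robot.move_ptp([g[0],g[1],80],ori(yaw))
a=cam('wrist','w2');cv2.imwrite('pics/w2v.png',cv2.resize(a,(800,500)));print(robot.observe()['tool_pos'])
E
```

```text
[[ 456.5 -218.4   24. ]
 [ 439.5 -217.4   24. ]
 [ 466.  -110.1   24. ]
 [ 447.9 -109.1   24. ]] [[ 456.4 -128.2  110. ]
 [ 457.6 -108.1  110. ]]
108.66870519088859 16.983391862432573
yaw -0.08218275939870004 blade-based -0.08720090315884385
grip [ 450.43244614 -188.66831415   24.        ]
[ 451.76435721 -189.30017097   81.37777942]
```

View pics/w2v.png

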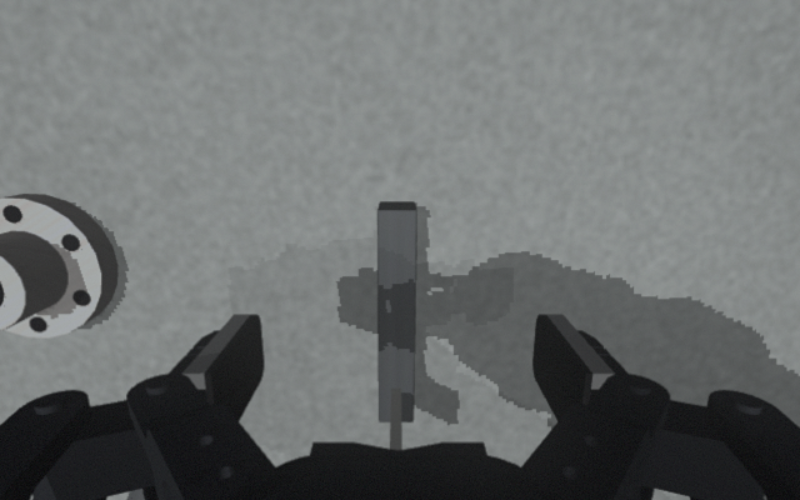

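```bash
python3 - <<'E'
from h import *
P=np.array([(377.5,209.5),(416,209.5),(379,422),(413,422)])*.8
w=pix('w2',P,24);print(w.round(1))
fe=(w[0]+w[1])/2;be=(w[2]+w[3])/2;d=be-fe;yaw=np.arctan2(-d[0],d[1]);print(yaw,np.linalg.norm(d))
d/=np.linalg.norm(d);g=(fe+be)/2-25*d;print(g)
yaw=-0.084; robot.line_to([g[0],g[1],5],ori(yaw),rate=80)
robot.pause(.2);s=robot.observe();print(s['tool_pos'],s['ft_force'])
robot.gripper_to(0.0);s=robot.observe();print(s['tool_pos'],s['ft_force'],s['opening'],s['time_s'])
robot.line_to(list(s['tool_pos']+[0,0,20]),rate=60);robot.pause(.3)
s=robot.observe();print(s['tool_pos'],s['ft_force'],s['wrist_torque'],s['opening'])
robot.line_to(list(s['tool_pos']+[0,0,95]),rate=100)
# camera views from above the bed
q=ori(yaw); robot.move_ptp([545,20,170],ori(-0.03))
s=robot.observe();print(s['tool_pos'],s['ft_force'],s['wrist_torque'],s['opening'],s['time_s'])
a=cam('wrist','w3');cv2.imwrite('pics/w3v.png',cv2.resize(a,(800,500)))
a=cam('top','top1');cam('side','side1')
E
```

```text
[[ 456.9 -218.9   24. ]
 [ 439.8 -217.5   24. ]
 [ 466.3 -109.5   24. ]
 [ 449.1 -108.1   24. ]]
-0.08533508974795652 109.70829467673795
[ 450.88898816 -188.40806598   24.        ]
[ 451.22912199 -188.56643276    5.42548719] [ 0.87737485  0.16225357 -0.21059287]
[ 451.12962485 -188.4653216     5.23201618] [ 0.2061212  -0.22463426  3.77141702] 0.19615424055691352 5.675
[ 450.88699474 -188.31860338   24.97276698] [-0.12781562  0.79912169 -5.10558977] [-0.20546824 -0.03627394  0.04245498] 0.20220610315597234
[544.18010211  19.16466346 169.2005011 ] [-0.45997339 -0.45898406 -4.6449713 ] [-0.21216275  0.02190989 -0.02496195] 0.1930631254895842 8.4917
```

View pics/w3v.png

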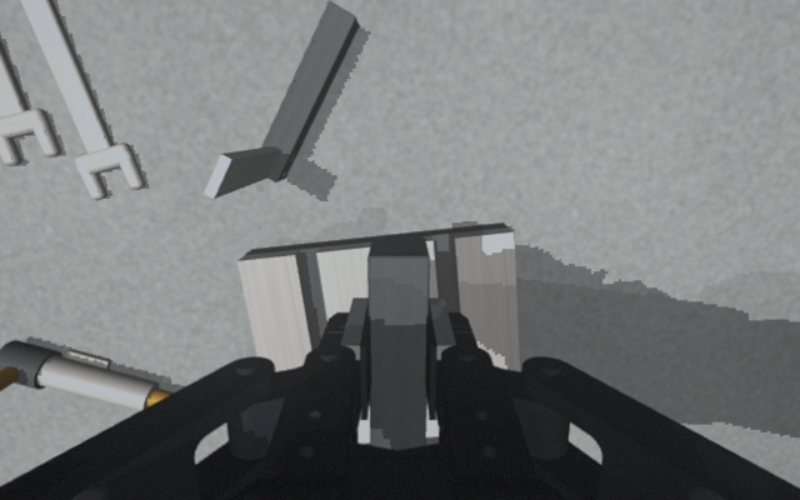

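The square is held level between the fingers. The bed's front top edge runs from (239,262) to (514,231), and everything else is clear. Now I solve for the bed and face pose, using the top picture as well.

```bash
python3 - <<'E'
from h import *
e=pix('w3',np.array([(239,261),(514,230)])*.8,30);d=e[0]-e[1];print('front edge',e.round(1),np.linalg.norm(d),'yaw',np.arctan2(d[1],d[0]))
c=lambda L:[(175+(x)/4,180+(y-272)/4) for x,y in L]
for n,L,z in(('bedfront',[(391,306),(401,550)],30),('facebot',[(190,322),(192,553)],30),('facetop',[(150,292),(153,548)],160),('backbed',[(36,322),(40,570)],30)):
    w=pix('top0',c(L),z);d=w[0]-w[1];print(n,w.round(1),'len',np.linalg.norm(d).round(1),'yaw',np.arctan2(d[1],d[0]).round(3))
a=cv2.imread('pics/side1.png')
cv2.imwrite('pics/s1c.png',cv2.resize(a[120:240,200:340],None,fx=5,fy=5,interpolation=2))
E
```

```text
front edge [[647.6  35.2  30. ]
 [469.1  19.9  30. ]] 179.21427630639036 yaw 0.0852338327684558
bedfront [[647.1  34.3  30. ]
 [469.2  21.3  30. ]] len 178.4 yaw 0.073
facebot [[632.3 181.2  30. ]
 [464.2 171.1  30. ]] len 168.4 yaw 0.06
facetop [[629.2 179.2 160. ]
 [463.3 168.1 160. ]] len 166.3 yaw 0.067
backbed [[630.1 293.8  30. ]
 [450.2 279.1  30. ]] len 180.6 yaw 0.082
```

View pics/s1c.png

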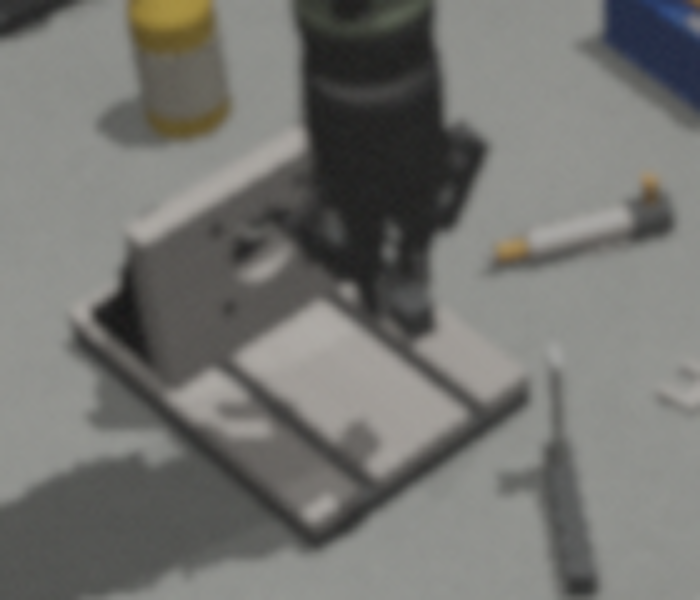

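The side crop shows the held square over the front part of the bed, with a clear path to the face. The yaw estimates run from 0.060 to 0.085; I use 0.078, with the corner at about (547.5,175.3,30). I aim beside the bore at x=-29, so the blade bears on the face along its full height. Guarded lowering comes first.

```bash
cat >> h.py <<'E'
YAW=0.078; CO=np.array([547.5,175.3,30.]); RC=Rot.from_euler('z',YAW).as_matrix()
def tcp(x,y,z): "corner-frame TCP target -> world"; return (CO+RC@np.array([x,y,z])).tolist()
def force(n=4,dt=.03):
    F=[];T=[]
    for _ in range(n):
        robot.pause(dt);s=robot.observe();F.append(RC.T@s['ft_force']);T.append(RC.T@s['wrist_torque'])
    return np.mean(F,0),np.mean(T,0)
def where(): s=robot.observe(); return (RC.T@(s['tool_pos']-CO)).round(2),round(s['time_s'],2),round(s['opening'],3)
E
python3 - <<'E'
from h import *
robot.move_ptp(tcp(-29,-105,60),ori(YAW))
robot.line_to(tcp(-29,-105,18),rate=60);robot.pause(.3)
F0,T0=force(8);print('base',F0.round(2),T0.round(3),where())
y,z=-105,18
while z>-2:
    z-=.5 if z<12 else 1; robot.line_to(tcp(-29,y,z),rate=10)
    F,T=force(2); 
    if z<10: print(z,(F-F0).round(1),(T-T0).round(2),where())
    if (F-F0)[2]>6: break
np.savez('st.npz',F0=F0,T0=T0,y=y,z=z)
cam('side','side2')
E
```

```text
base [-0.11 -0.34 -4.73] [-0.151  0.005 -0.008] (array([ -28.97, -104.98,   18.04]), 10.53, 0.197)
9.5 [-0.1 -0.1 -0.1] [ 0.03  0.03 -0.  ] (array([ -29.03, -105.02,    9.48]), 13.69, 0.197)
9.0 [0.8 0.6 0.2] [-0.01  0.01 -0.01] (array([ -29.03, -104.98,    8.96]), 14.01, 0.196)
8.5 [0.3 0.3 0.4] [-0.    0.01 -0.02] (array([ -29.01, -105.  ,    8.48]), 14.32, 0.194)
8.0 [-0.3  0.5  0.5] [-0.02 -0.05  0.02] (array([ -29.02, -104.98,    7.98]), 14.64, 0.197)
7.5 [0.5 0.7 0.3] [-0.04  0.02 -0.01] (array([ -29.  , -104.99,    7.49]), 14.96, 0.195)
7.0 [-0.4  0.  -0.6] [-0.   -0.    0.02] (array([ -29.01, -105.01,    6.98]), 15.28, 0.195)
6.5 [ 0.3  0.1 -0.2] [0.03 0.06 0.  ] (array([ -29.  , -104.99,    6.49]), 15.59, 0.198)
6.0 [0.5 0.6 0.5] [0.01 0.03 0.02] (array([ -29.02, -105.01,    5.98]), 15.91, 0.198)
5.5 [0.6 0.3 0.7] [-0.01 -0.02  0.  ] (array([ -28.92, -105.01,    5.53]), 16.23, 0.193)
5.0 [-1.   0.2  4.9] [0.03 0.22 0.04] (array([ -28.89, -105.04,    5.24]), 16.54, 0.191)
4.5 [-2.4 -0.5 10.2] [0.11 0.58 0.05] (array([ -28.88, -105.05,    5.24]), 16.86, 0.196)
```

```bash
python3 - <<'E'
from h import *
st=np.load('st.npz');F0,T0=st['F0'],st['T0']
z=4.9; robot.line_to(tcp(-29,-105,z),rate=10)
y=-105
robot.line_to(tcp(-29,-90,z),rate=15);y=-90
F,T=force(3);print(y,(F-F0).round(1),where())
while y>-200 and y<-70:
    y+=.5; robot.line_to(tcp(-29,y,z),rate=12)
    F,T=force(2);d=F-F0
    print(y,d.round(1),(T-T0).round(2),where())
    if d[1]<-9: break
np.savez('st.npz',F0=F0,T0=T0,y=y,z=z)
robot.pause(.3);F,T=force(5);print((F-F0).round(1),(T-T0).round(2),where())
a=cam('side','side3');cam('wrist','w4');cam('top','top3')
cv2.imwrite('pics/s3c.png',cv2.resize(a[130:230,210:310],None,fx=6,fy=6,interpolation=2))
E
```

```text
-90 [ 0.7 -4.6 10.5] (array([-28.35, -90.06,   5.23]), 18.41, 0.199)
-89.5 [ 1.  -4.7  9.7] [-0.89  0.05  0.02] (array([-28.36, -89.61,   5.24]), 18.73, 0.196)
-89.0 [ 0.1 -4.5 10. ] [-0.8   0.04  0.02] (array([-28.36, -89.12,   5.24]), 19.04, 0.195)
-88.5 [ 0.1 -4.6 10.3] [-0.81  0.   -0.01] (array([-28.38, -88.61,   5.24]), 19.36, 0.189)
-88.0 [ 0.1 -4.4 10.5] [-0.83 -0.    0.01] (array([-28.41, -88.13,   5.23]), 19.68, 0.2)
-87.5 [ 0.9 -5.   9.9] [-0.87  0.01  0.01] (array([-28.4 , -87.63,   5.21]), 19.99, 0.198)
-87.0 [ 0.7 -4.1 10.6] [-0.82  0.02 -0.02] (array([-28.37, -87.13,   5.26]), 20.31, 0.192)
-86.5 [-0.2 -4.5  9.8] [-0.83  0.04  0.02] (array([-28.37, -86.61,   5.24]), 20.62, 0.191)
-86.0 [ 0.3 -5.  10.1] [-0.85  0.05 -0.04] (array([-28.41, -86.15,   5.25]), 20.94, 0.194)
-85.5 [-0.1 -4.7 10. ] [-0.86  0.02 -0.01] (array([-28.41, -85.65,   5.25]), 21.26, 0.191)
-85.0 [-0.2 -5.2 10.2] [-0.89  0.01 -0.01] (array([-28.43, -85.15,   5.22]), 21.57, 0.197)
-84.5 [-0.1 -5.1 10.2] [-0.83  0.03 -0.02] (array([-28.4 , -84.64,   5.24]), 21.89, 0.198)
-84.0 [-0.2 -4.8 10.7] [-0.86  0
[... 265 characters left out ...]
0.87  0.02 -0.02] (array([-28.42, -82.65,   5.23]), 23.16, 0.196)
-82.0 [-0.4 -4.1 10.3] [-0.84 -0.01  0.03] (array([-28.44, -82.14,   5.25]), 23.48, 0.193)
-81.5 [-0.5 -4.7 10.9] [-0.86  0.02  0.02] (array([-28.41, -81.64,   5.24]), 23.79, 0.194)
-81.0 [ 1.  -4.7 10.7] [-0.94  0.04  0.  ] (array([-28.43, -81.34,   5.22]), 24.11, 0.191)
-80.5 [ 0.  -7.2 10.8] [-1.26  0.03  0.04] (array([-28.42, -81.34,   5.23]), 24.43, 0.194)
-80.0 [ 0.  -8.2 10.2] [-1.48  0.1   0.07] (array([-28.4 , -81.34,   5.24]), 24.74, 0.196)
-79.5 [  0.2 -10.3  11. ] [-1.79  0.04  0.11] (array([-28.41, -81.32,   5.27]), 25.06, 0.192)
[ -0.3 -10.   10.6] [-1.78  0.03  0.07] (array([-28.44, -81.32,   5.24]), 25.52, 0.2)
```

View pics/s3c.png

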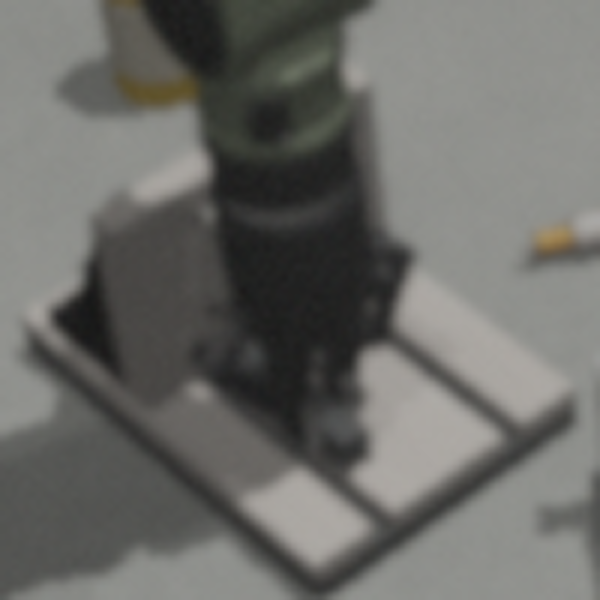

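The square is in the corner: contact came at TCP y=-81.3, and z stayed at 5.24, the same as on the bench, so the sole is flat. I press a little more, check yaw and tilt, and hold.

```bash
python3 - <<'E'
from h import *
st=np.load('st.npz');F0,T0=st['F0'],st['T0']
robot.line_to(tcp(-29,-78.7,4.9),rate=10)
for _ in range(5):
    robot.pause(.4);F,T=force(3);print((F-F0).round(1),(T-T0).round(2),where())
print((RC.T@q2R(robot.observe()['ee_rot'])).round(4))
a=cam('wrist','w5');cv2.imwrite('pics/w5v.png',cv2.resize(a,(800,500)))
E
```

```text
[ -0.2 -12.2  10.3] [-2.2   0.05  0.12] (array([-28.44, -81.34,   5.23]), 26.43, 0.196)
[ -0.4 -12.4  10.9] [-2.24  0.05  0.11] (array([-28.44, -81.31,   5.23]), 26.93, 0.193)
[ -0.2 -12.    9.8] [-2.23  0.08  0.1 ] (array([-28.45, -81.34,   5.23]), 27.43, 0.192)
[ -0.5 -12.6   9.9] [-2.19  0.06  0.1 ] (array([-28.43, -81.33,   5.25]), 27.93, 0.195)
[ -0.5 -12.6   9.9] [-2.24  0.07  0.06] (array([-28.44, -81.3 ,   5.23]), 28.43, 0.195)
[[ 1.3e-03  8.0e-04 -1.0e+00]
 [ 1.0e+00 -6.1e-03  1.3e-03]
 [-6.1e-03 -1.0e+00 -8.0e-04]]
```

View pics/w5v.png

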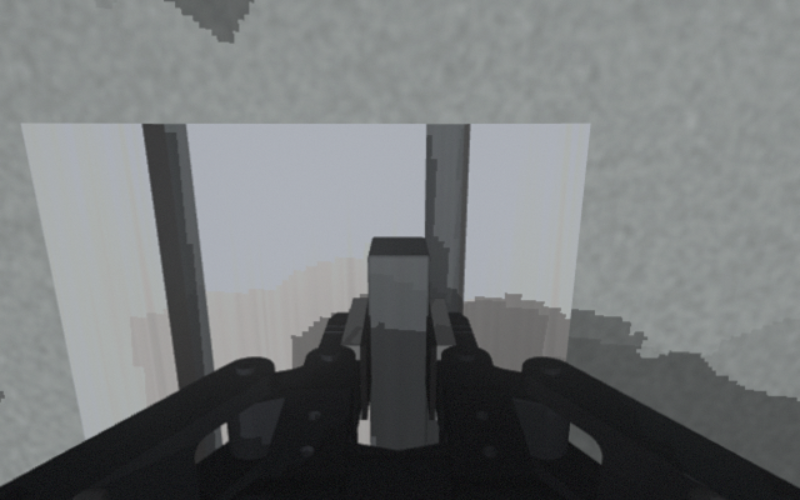

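The stock stands on the flat land beside the right-hand slot, whose near edge is at (427,200). The bed's front edge is level in the picture at row 124 from (22,124) to (590,124), so the square is square-on. Forces have been steady for over 2 s.

```bash
python3 - <<'E'
from h import *
robot.job_done()
print(where())
E
```

```text
the job is handed in; nothing more can be done
the job is handed in; nothing more can be done
```

The engineer's square is pressed into the corner between the bed and the pump bracket's face, still held in the gripper, and I've handed the job in. No verdict was reported.

I took the square nearest the base, at 479 mm, and lowered and slid it home in guarded 0.5 mm steps. It stands at about x = -28, on the flat land beside the bore, so the blade bears on plain face all the way up.

**Last checks, steady for over 2 s before handing in:**
- **Push forces:** the reading along y was about 12.4 N. About 4.7 N of that is bed friction, so roughly 7–8 N presses on the face. About 10 N presses down on top of the square's weight. The highest readings I saw were about 13 N towards the face and 11 N downwards.
- **Sole flat:** the fingertips settled 5.24 mm above the bed, the same height as on the bench.
- **Square-on:** the bed's front edge was level in the wrist picture, so the square is turned by well under 0.02 rad.
- **Time:** about 28.5 s of the 54 s allowed.
- **Other parts:** I did not re-measure them after the move. The forces showed no unexpected contact.

**Slight disagreements:**
- **Bed angle:** the top-camera yaw estimates ran from 0.060 to 0.082 rad, against 0.085 from the wrist camera. I used 0.078.
- **Face position:** contact came about 1.3 mm earlier than measured, which is within calibration.
- **Tool tilt:** the tool pitched 0.006 rad under the push. If the square tilted with it, the top of the blade would be off by at most 0.7 mm.

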